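Hang a rinsed plate level on the drying stand

ROBOT

A 6-joint arm with a two-finger parallel gripper is mounted at the origin on the work surface. World frame = base frame: x ahead of the robot, y to its left, z up, the work surface at z = 0. Lengths are in mm, angles in rad, forces in N, time in s.
With the tool pointing down it reaches from about 375 to 750 mm from the base axis. Payload 9 kg.
Tool frame: the origin (TCP) lies midway between the tips of the shut fingers; the grasp point (between the pads) lies 19 mm behind it; z points along the fingers, y is the line along which they close (so a half turn about z gives the same grasp; the last joint's range is limited). The gripper opens to 85 mm and grips with 20 to 120 N. Pads are 22 mm wide; open, the fingers measure 114 mm over their backs; the gripper's body (76 mm by 85 mm) begins 54 mm behind the grasp point. The pads swing forward as they close: fully open they stand 13 mm farther back than shut.
Start: joints at [0.935, 0.104, 0.097, 1.564, 0, 1.353], TCP at [243.458, 548.42, 231.331] pointing down, gripper open.
Joint ranges: [-2.99, 2.99], [-0.84, 1.86], [-1.1, 1.16], [-1.84, 2.11], [-1.51, 1.56], [-3.14, 3.14]. Speed limits (rad/s): [2.22, 2.22, 2.57, 3.14, 3.14, 3.14].

INTERFACE

Orientations are given as a unit quaternion [x, y, z, w].
In Python, from workcell import env gives the robot as it stands.
- The arm moves only by the tool drive_tool, never from a script. Its argument "plan" is a list of rows, each an object with "delta_pos": the shift along the tool's x, y, z in mm, a list of three; "turn": the turn, a rotation vector about the tool's x, y, z in rad, a list of three; "jaw": the finger opening in mm, from 0 to 85.4. A call has 1 to 10 rows; each row is the pose to reach, as a shift and turn from the pose commanded when the call began, along the tool's axes at that moment; what a row does not reach only later rows make up. A row lasts 1/12 s, in which the tool goes at most 41.7 mm and 7.16 degrees, less where a joint would pass 70% of its speed; a pose out of reach is approached as far as the arm can. A call with a gripper value outside its range is refused whole. The fingers move at their own pace and stop on an object; "force" is the grip in N (left out, the last holds). Time passes only in rows, so rows that repeat a pose let the fingers close. It gives the time, the measured TCP pose, the force, the opening and the grip force at its end, in the units of the state.
- env.get_state(): the state, without advancing time (a new reading comes with each control period).
- env.snapshot(name): name is "scene" or "top" or "wrist"; returns the picture (420x560x3 uint8, red, green, blue); there is no depth.
- env.camera_params(name): a dict with "fx", "fy", "cx", "cy" (pixels), "k1" (the pictures are not rectified: a ray, as slopes to the right and down, at radius r is drawn at 1 + k1 r^2 times it, then the intrinsics apply), "rvec" (rotation vector, rad) and "tvec" (3), from world to camera coordinates, as OpenCV has them. Camera axes: x right, y down, z forward; pixel columns grow to the right and rows downward; lengths in mm; the calibration is good to about 2 mm. A picture is of the moment at which its call begins: read the wrist's pose just before it. camera_params takes no time and is no camera call; for the wrist camera it gives the pose at the moment of the call.
- env.hand_in(): hands the job in; it is judged then, once.
The state is a dict: "clock": time; "joint_pos": joint angles; "joint_vel": joint speeds; "effort": joint torques, N m; "tcp_pos": TCP position; "orientation": TCP orientation; "contact_force": force on the tool from outside, world axes, zero at the start; "moment": the same for the moment, N m; "opening": opening from 0.0 (shut) to 1.0 (fully open); "grasp_force": force on a finger pad.
Only numpy, scipy, OpenCV 4.12 (cv2) and the standard library are available. Lean on these libraries where they do the work, as an engineer would, in place of code of your own. Each camera call takes 0.05 s, during which the arm holds its last target. There are 200 camera calls.

TASK

Pull the clear guard of the drying stand all the way down by its black grip, then take the L-shaped plate from the rack slot nearer the stand and hang it on the stand's peg, under the dryer head, by the one hole that lets it hang level. Once it hangs there free, raise the guard fully again; leave the other plate in its slot and do not disturb anything else.

Things in the scene. Friction and masses are not known exactly. Their poses are not given: they have to be found in the camera images.
- long_leg_plate: Loose L-shaped aluminium plate with the longer leg, one even 8 mm sheet, about 160 g: strip 160 (x) x 60 (z) mm, leg 36 mm wide going 90 mm below it, flush with its +x end. Four 16 mm holes run through along y, at x = -44, -14, 16, 46 mm. Origin: mid-length of strip, mid-thickness, at hole height, 12 mm below the top edge. Stands upright (z up) in the rack.
- short_leg_plate: Loose L-shaped aluminium plate with the shorter leg, one even 8 mm sheet, about 160 g: strip 160 (x) x 60 (z) mm, leg 26 mm wide going 44 mm below it, flush with its +x end. Four 16 mm holes run through along y, at x = -24, 6, 36, 66 mm. Origin: mid-length of strip, mid-thickness, at hole height, 12 mm below the top edge. Stands upright (z up) in the rack.
- rack: Fixed yellow rack 170 (x) x 190 (y) x 142 mm high; origin: centre of underside, z up. Two uprights at x = +-30 mm (12 thick) have slots at y = -45 and +45 mm, 11 wide, 22 deep, floors 120 mm up. In each slot stands a plate, its x along the rack's, legs at the far (+x) end, its -x end free to pinch. The slot at y = -45 is nearer the stand.
- stand: Fixed drying stand; origin: centre of underside, x away from the robot, z up. Drip tray x -180 to 140, y +-170, 22 mm high; column 34 x 30 mm at x 0, y -125, 330 high, bearing the peg; guard channels at x -155, y +-148, 220 high. A dryer head juts out over the peg, so the gripper must reach it from the front, tilted 35 to 40 degrees.
- dryer_head (a point): Centre of the underside of the white dryer head, a fixed box above the peg: 170 (stand x) x 100 (y) x 55 mm high, its underside at z 321 mm, filling stand x -63 to 107, y -140 to -40 mm.
- peg_root (a point): Point on the peg's axis where it leaves the column (stand frame x 0, y -110, z 238 mm). The peg is a round steel bar 9 mm thick, 121 mm long, in the stand's x = 0 plane, rising 8 degrees towards its free end.
- peg_tip (a point): Centre of the peg's rounded free end (stand frame x 0, y 10, z 255 mm); a plate goes on from here, moving along the stand's -y.
- guard (a joint): Height of the clear guard, in m: 0 fully down (open), 0.11 fully up. It slides vertically at the front of the stand (stand x -155 mm), starts at 0.085 or more, stays where left; about 3 N to push down, 10 N to lift. Pane 280 mm wide, 120 mm high, lower edge 25 mm above the bench when down; 12 mm metal top rail.
- guard_grip (a point): Where to pinch the guard's black grip block, standing on the middle of its top rail: 26 (stand x) x 16 (stand y) x 46 mm tall; this point is on its mid-line, 18 mm below its top. With the guard fully down it is 185 mm above the bench, at stand x -155, y 0.
- tube_rack: Bystander to leave alone: green bench rack 90 x 150 x 68 mm carrying four capped tubes, 112 mm tall in all; origin at the centre of its underside.
- tip_box: Bystander to leave alone: blue tip box 85 x 125 x 70 mm tall; origin at the centre of its underside.
- jar: Bystander to leave alone: lidded jar, 80 mm across, 90 mm tall; origin at the centre of its underside.
- reagent_bottle: Bystander to leave alone: clear bottle with blue cap, 68 mm across, 150 mm tall; origin at the centre of its underside.
- beaker: Bystander to leave alone: open glass beaker, 72 mm across, 85 mm tall; origin at the centre of its underside.
- amber_bottle: Bystander to leave alone: amber bottle, 60 mm across, 110 mm tall; origin at the centre of its underside.

How it is judged:
By the outcome, as a careful person would: the job done as asked, in the order asked, and still so for the second after the job is handed in, with the robot touching nothing.
It also fails if it takes over 72 s, if anything falls off the work surface, if the arm or the gripper's body presses on something with over 40 N, if the wrist force passes 120 N, or if a joint passes its speed limit or range.

## Working session

There is one attempt and no reset: what is moved stays moved. The work goes in short steps, Python scripts to look and compute and a tool call to move; the robot and the scene stay as the last step left them, time stands still between calls to the robot, and variables do not carry over. Pictures are saved under pics/ and viewed, at most 10 in all, crops included, and the job is handed in when it is done.

Besides the shell and the picture viewer there is one more tool, called after ">>>" by a JSON object that holds its "op" and its "data", one argument or row to a line. drive_tool: Moves the arm, as the interface text tells. Its arguments: {"type":"object","properties":{"plan":{"type":"array","items":{"type":"object","properties":{"delta_pos":{"type":"array","items":{"type":"number"}},"turn":{"type":"array","items":{"type":"number"}},"jaw":{"type":"number"}}}},"force":{"type":"number"}},"required":["plan"]}

```bash
ls; mkdir -p pics; python3 - <<'E'
from workcell import env
import cv2
s=env.get_state(); print(s)
for n in("scene","top"):
    im=env.snapshot(n); cv2.imwrite(f"pics/{n}0.png",cv2.resize(im[:,:,::-1],(800,600),interpolation=cv2.INTER_CUBIC)); print(n,env.camera_params(n))
    cv2.imwrite(f"{n}0raw.png",im[:,:,::-1])
E
```

```text
pics
{'clock': 0.0, 'joint_pos': array([ 9.35287994e-01,  1.04693722e-01,  9.64722300e-02,  1.56389646e+00,
       -8.60163122e-07,  1.35309117e+00]), 'joint_vel': array([-0.00054164, -0.00066795, -0.00156228, -0.00072781, -0.00062117,
        0.00125125]), 'effort': array([-5.58007414e-04, -5.56933951e+01,  5.03646719e+01,  1.68263057e-02,
       -6.02660803e-04, -1.53391454e-05]), 'tcp_pos': array([243.24608597, 548.12029411, 230.52721956]), 'orientation': array([ 2.07385449e-01,  9.78259086e-01, -6.01763396e-04, -2.73041328e-04]), 'contact_force': array([ 0.19071129,  0.96847057, -0.34674617]), 'moment': array([-0.04441697, -0.01053356,  0.05349331]), 'grasp_force': 0.0, 'opening': 0.9970030811172639}
scene {'fx': 464.7356530625079, 'fy': 464.7356530625079, 'cx': 282.10490872564924, 'cy': 212.4044933833864, 'k1': -0.15928037034400233, 'rvec': array([ 2.10946839,  1.57141652, -0.46057894]), 'tvec': array([-224.07095706, -302.06493684, 1906.44248159])}
top {'fx': 426.720727132813, 'fy': 426.720727132813, 'cx': 283.64416720685125, 'cy': 207.6064389263937, 'k1': -0.12402611701523608, 'rvec': array([ 2.1882219 , -2.13664249,  0.12908908]), 'tvec': array([  64.27573692,  585.29419701, 1459.2127292 ])}
```

View pics/scene0.png

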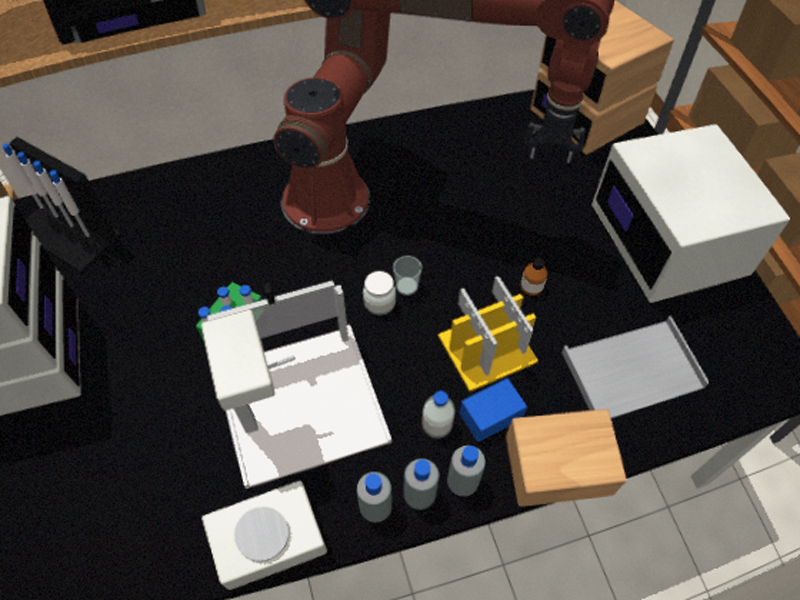

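View pics/top0.png

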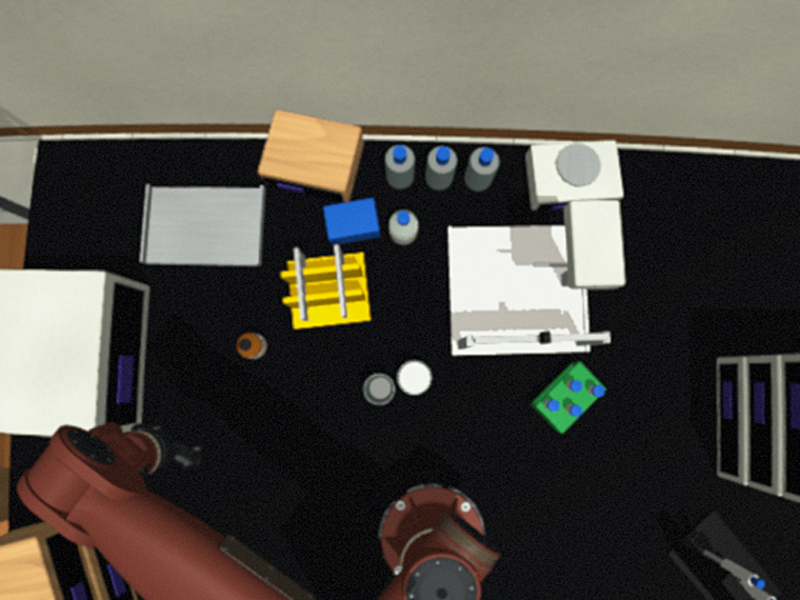

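```bash
python3 - <<'E'
from workcell import env
import cv2
t=cv2.imread("top0raw.png");s=cv2.imread("scene0raw.png")
cv2.imwrite("pics/t1.png",cv2.resize(t[130:260,190:450],None,fx=3,fy=3,interpolation=cv2.INTER_CUBIC))
cv2.imwrite("pics/s1.png",cv2.resize(s[170:345,135:385],None,fx=3.2,fy=3.2,interpolation=cv2.INTER_CUBIC))
im=env.snapshot("wrist");cv2.imwrite("w0raw.png",im[:,:,::-1])
c=env.camera_params("wrist");print(c);st=env.get_state();import numpy as np
from scipy.spatial.transform import Rotation as R
Rc=R.from_rotvec(c['rvec']);pc=-Rc.inv().apply(c['tvec']);Rt=R.from_quat(st['orientation'])
print("cam in tool",Rt.inv().apply(pc-st['tcp_pos']),(Rt.inv()*Rc.inv()).as_matrix().round(3),Rt.as_matrix().round(3))
E
```

```text
{'fx': 376.83909167129553, 'fy': 376.83909167129553, 'cx': 268.2244259779435, 'cy': 208.04441649596046, 'k1': 0.0034974220765473197, 'rvec': array([-2.39110233, -1.55337887, -0.25911974]), 'tvec': array([-598.40785164,  -43.14391409,  380.62661892])}
cam in tool [  82.68494948   -1.07903105 -142.64448245] [[-0.001 -0.945 -0.326]
 [ 1.    -0.001 -0.   ]
 [-0.    -0.326  0.945]] [[-0.914  0.406 -0.001]
 [ 0.406  0.914 -0.001]
 [ 0.    -0.001 -1.   ]]
```

View pics/t1.png

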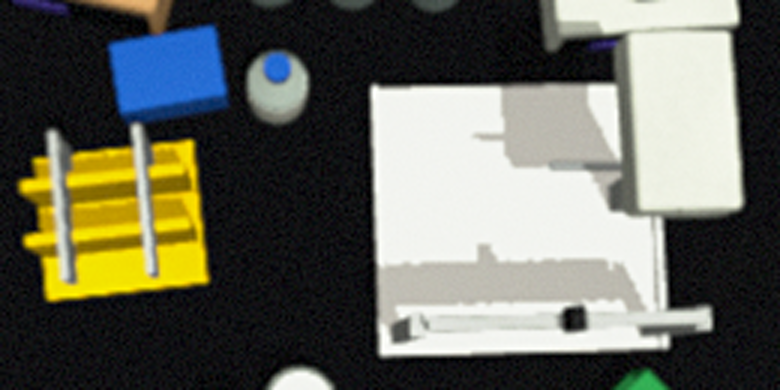

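View pics/s1.png

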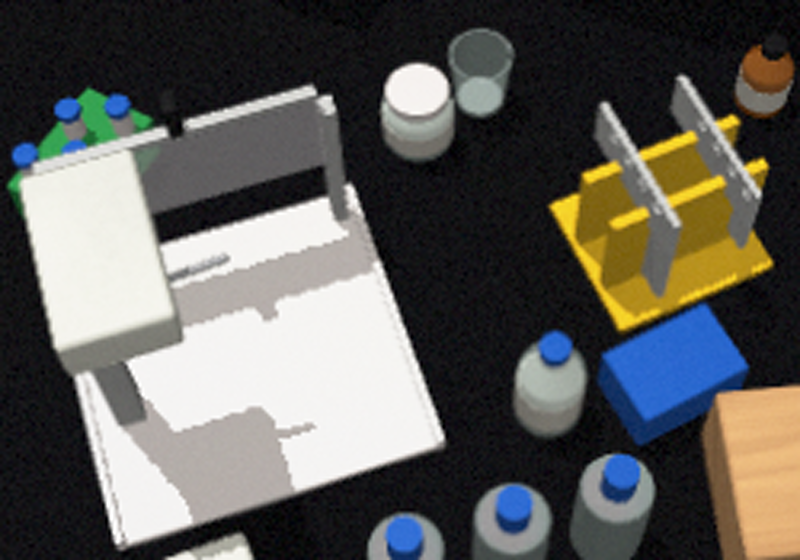

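```bash
cat > h.py <<'E'
import numpy as np, cv2
from scipy.optimize import least_squares
from scipy.spatial.transform import Rotation as R
def proj(c,P):
    p=R.from_rotvec(c['rvec']).apply(np.atleast_2d(P))+c['tvec']
    s=p[:,:2]/p[:,2:]; s=s*(1+c['k1']*(s**2).sum(1,keepdims=True))
    return s*[c['fx'],c['fy']]+[c['cx'],c['cy']]
def T(q,P): # planar pose
    P=np.atleast_2d(P); c,s=np.cos(q[2]),np.sin(q[2])
    return np.c_[q[0]+c*P[:,0]-s*P[:,1],q[1]+s*P[:,0]+c*P[:,1],P[:,2]]
E
cat > fit.py <<'E'
from workcell import env
from h import *
ct,cs=env.camera_params("top"),env.camera_params("scene")
ut=lambda l:np.array(l)/3+[190,130]-.33
us=lambda l:np.array(l)/3.2+[135,170]-.34
A=[[140,170,22],[-180,170,22],[-180,-170,22],[-63,-40,376],[-63,-140,376],[107,-140,376],[0,10,255]]
a=ut([[371,86],[380,356],[667,348],[640,215],[743,210],[733,32],[548,165]])
B=[[140,170,22],[-180,170,22],[140,-170,22],[-63,-40,376],[107,-40,376],[107,-140,376],[-63,-140,376],[0,10,255]]
b=us([[443,443],[352,185],[120,547],[132,155],[180,335],[65,362],[22,182],[228,258]])
def f(q): return np.r_[(proj(ct,T(q,A))-a).ravel(),(proj(cs,T(q,B))-b).ravel()]
s=least_squares(f,[500,-150,0],loss='soft_l1',f_scale=1);q=s.x;print("stand",q);print(f(q).reshape(-1,2).round(1).tolist())
print("peg tip,root,grip0",T(q,[[0,10,255],[0,-110,238],[-155,0,185]]))
g=ut([[573,317]]) 
# rack via base corners (z~b) and long plate top corners
A2=[[-85,95,8],[-85,-95,8],[85,-95,8]];a2=ut([[48,300],[208,283],[193,142]])
A3=[[-80,-45,180],[80,-45,180],[-80,45,180],[80,45,180]];a3=ut([[153,272],[136,127],[69,280],[52,131]])
B3=[[-80,-45,180],[-80,45,180],[80,-45,180]];b3=us([[604,106],[681,79],[672,224]])
B2=[[-85,-95,8],[85,-95,8],[85,95,8]];b2=us([[551,206],[622,330],[771,265]])
def f2(q): return np.r_[(proj(ct,T(q,A2))-a2).ravel(),(proj(ct,T(q[:3],np.array(A3)+[q[3],0,0]))-a3).ravel(),(proj(cs,T(q,np.array(B3)+[q[3],0,0]))-b3).ravel(),(proj(cs,T(q,B2))-b2).ravel()]
s=least_squares(f2,[500,150,0,0],loss='soft_l1',f_scale=1);q=s.x;print("rack",q);print(f2(q).reshape(-1,2).round(1).tolist())
print("plate -x end top,origin",T(q,[[-80+q[3],-45,180],[q[3],-45,168]]))
E
python3 fit.py
```

```text
stand [ 6.34883026e+02 -2.00314267e+02  5.02671108e-02]
[[-0.1, -0.2], [0.0, -0.6], [-0.0, -0.9], [-1.1, -2.0], [0.0, -1.2], [-1.2, -1.9], [1.0, -0.2], [1.2, -0.7], [0.0, -0.2], [-0.8, -0.3], [0.2, -2.7], [-0.1, -5.7], [-2.6, -2.6], [-1.3, -0.9], [-0.5, 0.5]]
peg tip,root,grip0 [[ 634.38056677 -190.32689848  255.        ]
 [ 640.41008011 -310.17532346  238.        ]
 [ 480.07881063 -208.10238862  185.        ]]
rack [597.81019593 269.8743237   44.11679814  -1.61744536]
[[0.2, 0.1], [-0.0, -0.1], [0.0, 0.0], [-0.5, -0.0], [0.2, -1.3], [-0.9, 0.4], [0.3, 0.5], [-0.3, -0.5], [-0.4, -1.1], [1.9, 1.4], [-0.7, -0.2], [-0.9, 0.4], [0.6, 0.2]]
plate -x end top,origin [[522.96420104 214.33618873 180.        ]
 [602.24167066 225.06385437 168.        ]]
```

```bash
cp w0raw.png pics/w0.png
```

```text
(no output)
```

View pics/w0.png

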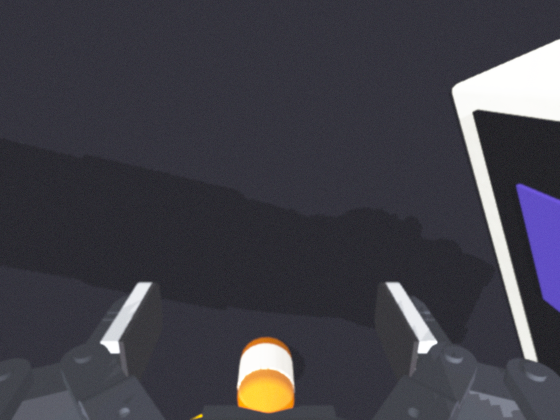

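>>> {"op": "drive_tool", "data": {
  "plan": [
    {"delta_pos": [-257, -299, -85], "turn": [0, 0, 0], "jaw": 85},
    {"delta_pos": [-257, -299, -85], "turn": [0, 0, 0], "jaw": 85},
    {"delta_pos": [-257, -299, -85], "turn": [0, 0, 0], "jaw": 85},
    {"delta_pos": [-257, -299, -85], "turn": [0, 0, 0], "jaw": 85},
    {"delta_pos": [-257, -299, -85], "turn": [0, 0, 0], "jaw": 85},
    {"delta_pos": [-257, -299, -85], "turn": [0, 0, 0], "jaw": 85},
    {"delta_pos": [-257, -299, -85], "turn": [0, 0, 0], "jaw": 85},
    {"delta_pos": [-257, -299, -85], "turn": [0, 0, 0], "jaw": 85},
    {"delta_pos": [-257, -299, -85], "turn": [0, 0, 0], "jaw": 85},
    {"delta_pos": [-257, -299, -85], "turn": [0, 0, 0], "jaw": 85}
  ]
}}

```text
clock: 0.98
tcp_pos: [357.4, 168.2, 317.0]
orientation: [0.208, 0.978, -0.0, 0.001]
contact_force: [0.4, 0.9, -0.6]
opening: 1.0
grasp_force: 0.0
```

>>> {"op": "drive_tool", "data": {
  "plan": [
    {"delta_pos": [-257, -299, -85], "turn": [0, 0, -0.47], "jaw": 85},
    {"delta_pos": [-257, -299, -85], "turn": [0, 0, -0.47], "jaw": 85},
    {"delta_pos": [-257, -299, -85], "turn": [0, 0, -0.47], "jaw": 85},
    {"delta_pos": [-257, -299, -85], "turn": [0, 0, -0.47], "jaw": 85},
    {"delta_pos": [-257, -299, -85], "turn": [0, 0, -0.47], "jaw": 85},
    {"delta_pos": [-257, -299, -85], "turn": [0, 0, -0.47], "jaw": 85},
    {"delta_pos": [-257, -299, -85], "turn": [0, 0, -0.47], "jaw": 85},
    {"delta_pos": [-257, -299, -85], "turn": [0, 0, -0.47], "jaw": 85},
    {"delta_pos": [-257, -299, -85], "turn": [0, 0, -0.47], "jaw": 85},
    {"delta_pos": [-257, -299, -85], "turn": [0, 0, -0.47], "jaw": 85}
  ]
}}

```text
clock: 1.82
tcp_pos: [465.4, -191.2, 397.5]
orientation: [-0.026, 1.0, 0.0, 0.0]
contact_force: [1.1, 0.8, 0.5]
opening: 0.997
grasp_force: 0.0
```

```bash
cat > shot.py <<'E'
import sys,pickle
from workcell import env
from h import *
n=sys.argv[1]
c=env.camera_params("wrist");im=env.snapshot("wrist");s=env.get_state()
cv2.imwrite(f"pics/{n}.png",im[:,:,::-1]);pickle.dump((c,s),open(n+".pkl","wb"))
print(s['tcp_pos'].round(1),s['orientation'].round(4),s['joint_pos'].round(2))
E
python3 shot.py w1; python3 - <<'E'
from h import *;import pickle
c,s=pickle.load(open("w1.pkl","rb"));q=[634.9,-200.3,.0503]
print(proj(c,T(q,[[0,10,255],[-155,0,313],[-155,0,290],[-180,170,22]])))
E
```

```text
[ 467.  -197.4  395.8] [-2.420e-02  9.997e-01 -5.000e-04 -8.000e-04] [-0.66 -0.07  0.23  1.87 -0.   -0.71]
[[261.69800352 363.83253166]
 [243.73605475 235.18410719]
 [245.72544824 222.44017485]
 [381.34484594 134.07868591]]
```

View pics/w1.png

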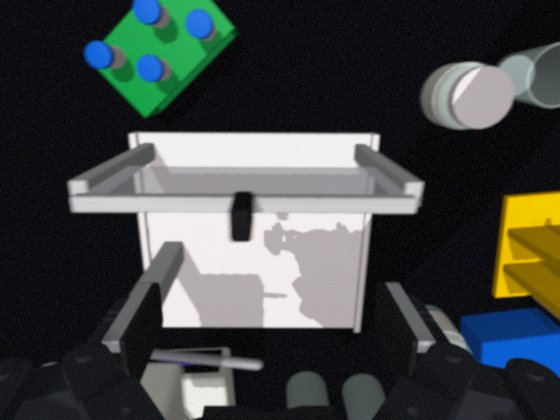

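>>> {"op": "drive_tool", "data": {
  "plan": [
    {"delta_pos": [-8, -3.5, 30], "jaw": 85},
    {"delta_pos": [-8, -3.5, 70], "jaw": 85},
    {"delta_pos": [-8, -3.5, 110], "jaw": 85},
    {"delta_pos": [-8, -3.5, 135], "jaw": 85},
    {"delta_pos": [-8, -3.5, 146], "jaw": 60},
    {"delta_pos": [-8, -3.5, 146], "jaw": 40},
    {"delta_pos": [-8, -3.5, 146], "jaw": 10},
    {"delta_pos": [-8, -3.5, 146], "jaw": 10},
    {"delta_pos": [-8, -3.5, 146], "jaw": 10},
    {"delta_pos": [-8, -3.5, 146], "jaw": 10}
  ],
  "force": 50
}}

```text
invalid input at $.plan[0]: expected keys delta_pos, turn, jaw
```

>>> {"op": "drive_tool", "data": {
  "plan": [
    {"delta_pos": [-8, -3.5, 30], "turn": [0, 0, 0], "jaw": 85},
    {"delta_pos": [-8, -3.5, 70], "turn": [0, 0, 0], "jaw": 85},
    {"delta_pos": [-8, -3.5, 110], "turn": [0, 0, 0], "jaw": 85},
    {"delta_pos": [-8, -3.5, 135], "turn": [0, 0, 0], "jaw": 85},
    {"delta_pos": [-8, -3.5, 146], "turn": [0, 0, 0], "jaw": 60},
    {"delta_pos": [-8, -3.5, 146], "turn": [0, 0, 0], "jaw": 40},
    {"delta_pos": [-8, -3.5, 146], "turn": [0, 0, 0], "jaw": 10},
    {"delta_pos": [-8, -3.5, 146], "turn": [0, 0, 0], "jaw": 10},
    {"delta_pos": [-8, -3.5, 146], "turn": [0, 0, 0], "jaw": 10},
    {"delta_pos": [-8, -3.5, 146], "turn": [0, 0, 0], "jaw": 10}
  ],
  "force": 50
}}

```text
clock: 2.7
tcp_pos: [474.9, -208.5, 256.2]
orientation: [-0.021, 1.0, -0.017, 0.001]
contact_force: [-5.1, -75.2, -9.1]
opening: 0.188
grasp_force: 49.5
```

>>> {"op": "drive_tool", "data": {
  "plan": [
    {"delta_pos": [0, 0, 0], "turn": [0, 0, 0], "jaw": 10},
    {"delta_pos": [0, 0, 0], "turn": [0, 0, 0], "jaw": 10}
  ]
}}

```text
clock: 2.87
tcp_pos: [474.9, -208.4, 256.3]
orientation: [-0.021, 1.0, -0.016, 0.002]
contact_force: [-3.2, -81.8, -8.4]
opening: 0.186
grasp_force: 49.7
```

>>> {"op": "drive_tool", "data": {
  "plan": [
    {"delta_pos": [0, -4, 0], "turn": [0, 0, 0], "jaw": 10},
    {"delta_pos": [0, -7, 0], "turn": [0, 0, 0], "jaw": 10},
    {"delta_pos": [0, -7, 0], "turn": [0, 0, 0], "jaw": 10}
  ]
}}

```text
clock: 3.12
tcp_pos: [474.8, -208.7, 256.1]
orientation: [-0.023, 1.0, -0.009, 0.002]
contact_force: [-3.3, -45.2, 0.9]
opening: 0.182
grasp_force: 50.8
```

>>> {"op": "drive_tool", "data": {
  "plan": [
    {"delta_pos": [0, -5, 0], "turn": [0, 0, 0], "jaw": 10},
    {"delta_pos": [0, -8, 0], "turn": [0, 0, 0], "jaw": 10},
    {"delta_pos": [0, -8, 10], "turn": [0, 0, 0], "jaw": 10},
    {"delta_pos": [0, -8, 25], "turn": [0, 0, 0], "jaw": 10},
    {"delta_pos": [0, -8, 45], "turn": [0, 0, 0], "jaw": 10},
    {"delta_pos": [0, -8, 60], "turn": [0, 0, 0], "jaw": 10},
    {"delta_pos": [0, -8, 72], "turn": [0, 0, 0], "jaw": 10},
    {"delta_pos": [0, -8, 80], "turn": [0, 0, 0], "jaw": 10},
    {"delta_pos": [0, -8, 80], "turn": [0, 0, 0], "jaw": 10}
  ]
}}

```text
clock: 3.87
tcp_pos: [474.8, -208.8, 171.8]
orientation: [-0.026, 1.0, -0.002, 0.0]
contact_force: [0.2, -9.1, -9.5]
opening: 0.181
grasp_force: 48.7
```

>>> {"op": "drive_tool", "data": {
  "plan": [
    {"delta_pos": [0, -1, 4], "turn": [0, 0, 0], "jaw": 10},
    {"delta_pos": [0, -1.5, 8], "turn": [0, 0, 0], "jaw": 10},
    {"delta_pos": [0, -1.5, 8], "turn": [0, 0, 0], "jaw": 10}
  ]
}}

```text
clock: 4.12
tcp_pos: [474.8, -208.8, 164.3]
orientation: [-0.026, 1.0, -0.0, 0.0]
contact_force: [-0.5, 0.3, -3.1]
opening: 0.178
grasp_force: 49.8
```

>>> {"op": "drive_tool", "data": {
  "plan": [
    {"delta_pos": [0, 0, 3], "turn": [0, 0, 0], "jaw": 10},
    {"delta_pos": [0, 0, 6], "turn": [0, 0, 0], "jaw": 10},
    {"delta_pos": [0, 0, 6], "turn": [0, 0, 0], "jaw": 10}
  ]
}}

```text
clock: 4.37
tcp_pos: [474.9, -208.8, 161.4]
orientation: [-0.026, 1.0, -0.001, 0.001]
contact_force: [-13.0, 6.7, 26.1]
opening: 0.183
grasp_force: 53.7
```

>>> {"op": "drive_tool", "data": {
  "plan": [
    {"delta_pos": [0, 0, -4], "turn": [0, 0, 0], "jaw": 10},
    {"delta_pos": [0, 0, -4], "turn": [0, 0, 0], "jaw": 50},
    {"delta_pos": [0, 0, -4], "turn": [0, 0, 0], "jaw": 85},
    {"delta_pos": [0, 0, -4], "turn": [0, 0, 0], "jaw": 85},
    {"delta_pos": [0, 0, -4], "turn": [0, 0, 0], "jaw": 85},
    {"delta_pos": [0, 0, -30], "turn": [0, 0, 0], "jaw": 85},
    {"delta_pos": [0, 0, -60], "turn": [0, 0, 0], "jaw": 85},
    {"delta_pos": [0, 0, -95], "turn": [0, 0, 0], "jaw": 85},
    {"delta_pos": [0, 0, -130], "turn": [0, 0, 0], "jaw": 85},
    {"delta_pos": [0, 0, -160], "turn": [0, 0, 0], "jaw": 85}
  ]
}}

```text
clock: 5.2
tcp_pos: [474.4, -208.4, 319.5]
orientation: [-0.026, 1.0, -0.0, 0.001]
contact_force: [0.4, -1.5, 0.4]
opening: 0.996
grasp_force: 0.0
```

>>> {"op": "drive_tool", "data": {
  "plan": [
    {"delta_pos": [5, 35, -30], "turn": [0, -0.12, 0], "jaw": 85},
    {"delta_pos": [5, 60, -40], "turn": [0, -0.24, 0], "jaw": 85},
    {"delta_pos": [5, 60, -40], "turn": [0, -0.36, 0], "jaw": 85},
    {"delta_pos": [5, 60, -40], "turn": [0, -0.48, 0], "jaw": 85},
    {"delta_pos": [5, 60, -40], "turn": [0, -0.6, 0], "jaw": 85},
    {"delta_pos": [5, 60, -40], "turn": [0, -0.65, 0], "jaw": 85},
    {"delta_pos": [5, 60, -40], "turn": [0, -0.65, 0], "jaw": 85},
    {"delta_pos": [5, 60, -40], "turn": [0, -0.65, 0], "jaw": 85},
    {"delta_pos": [5, 60, -40], "turn": [0, -0.65, 0], "jaw": 85}
  ]
}}

```text
clock: 5.95
tcp_pos: [473.5, -156.0, 362.3]
orientation: [-0.026, 0.949, 0.012, 0.314]
contact_force: [-0.8, 0.4, 1.2]
opening: 0.997
grasp_force: 0.0
```

```bash
python3 shot.py w2; python3 - <<'E'
from h import *;import pickle
c,s=pickle.load(open("w2.pkl","rb"));q=[634.9,-200.3,.0503]
print(proj(c,T(q,[[0,10,255],[0,-110,238],[-155,0,203],[-63,-40,321]])),s['contact_force'])
E
```

```text
[ 473.7 -155.7  363.1] [-0.0268  0.9487  0.0117  0.3147] [-0.91 -0.84 -0.53  1.49  0.52 -0.86]
[[223.04477157 243.87031347]
 [ 98.84779828 228.61296939]
 [191.55563962  64.5946985 ]
 [137.21573621 283.41604246]] [0.76462695 0.00373054 0.45757137]
```

View pics/w2.png

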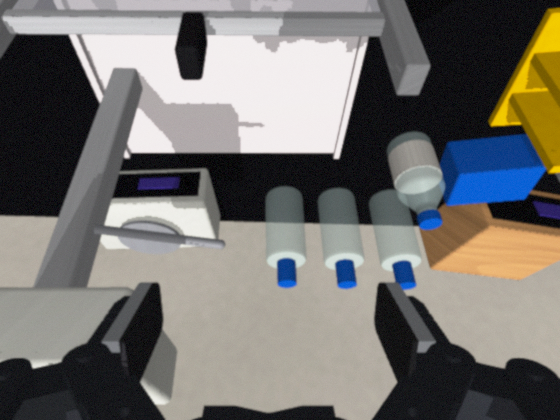

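```bash
cat >> h.py <<'E'
def tilt(yaw,th): # tool: y along stand-y at yaw, z tilted th forward
    z=np.array([np.sin(th)*np.cos(yaw),np.sin(th)*np.sin(yaw),-np.cos(th)]); y=np.array([-np.sin(yaw),np.cos(yaw),0])
    return R.from_matrix(np.c_[np.cross(y,z),y,z])
def go(s,p,Rt):
    R0=R.from_quat(s['orientation']); return R0.inv().apply(np.array(p)-s['tcp_pos']).round(1),(R0.inv()*Rt).as_rotvec().round(3)
E
python3 - <<'E'
from h import *;from workcell import env
s=env.get_state()
print(go(s,[493,210,245],tilt(.1345,.64)))
g=cv2.imread("pics/w2.png").astype(int).mean(2).round().astype(int)
for c in (120,150,180,200,215): print(c,g[218:256,c])
print(g[241,210:235])
E
```

```text
(array([ 39.2, 363.3, 120.4]), array([-0.041,  0.001, -0.064]))
120 [235 236 236 233 233 231 229 219 177 125  93  90  95 100 107 109 115 124
 142 161 174 181 185 198 215 226 229 230 230 226 208 179 168 169 169 168
 172 172]
150 [168 163 145 117 109 132 157 173 176 176 174 171 149 113  94  92  95 102
 109 113 117 125 144 168 172 170 173 173 173 171 172 172 171 171 175 173
 172 169]
180 [236 237 237 237 237 238 238 237 231 224 206 189 175 167 166 152 125  99
  86  91  98 105 110 116 121 134 174 204 212 198 179 173 173 175 176 173
 174 172]
200 [235 234 235 236 234 235 236 236 236 234 236 236 235 235 235 237 237 232
 211 154 107 110 128 145 163 176 183 179 170 167 171 171 173 173 176 172
 175 176]
215 [104 104 105 102 104 106 106 107 106 107 106 108 106 108 111 115 122 135
 143 150 137 107  97 109 128 146 168 180 183 178 173 173 172 173 169 166
 171 170]
[120 118 119 115 115 109 109 107 108 100 101  92  97 106 136 160 167 171
 169 172 169 168 170 172 171]
```

>>> {"op": "drive_tool", "data": {
  "plan": [
    {"delta_pos": [4, 36, 12], "turn": [-0.004, 0, -0.006], "jaw": 85},
    {"delta_pos": [8, 73, 24], "turn": [-0.008, 0, -0.013], "jaw": 85},
    {"delta_pos": [12, 109, 36], "turn": [-0.012, 0, -0.019], "jaw": 85},
    {"delta_pos": [16, 145, 48], "turn": [-0.016, 0, -0.026], "jaw": 85},
    {"delta_pos": [20, 181, 60], "turn": [-0.02, 0, -0.032], "jaw": 85},
    {"delta_pos": [24, 218, 72], "turn": [-0.025, 0, -0.038], "jaw": 70},
    {"delta_pos": [28, 254, 84], "turn": [-0.029, 0, -0.045], "jaw": 60},
    {"delta_pos": [31, 290, 96], "turn": [-0.033, 0, -0.051], "jaw": 60},
    {"delta_pos": [35, 327, 108], "turn": [-0.037, 0, -0.058], "jaw": 60},
    {"delta_pos": [39, 363, 120], "turn": [-0.041, 0, -0.064], "jaw": 60}
  ]
}}

```text
clock: 6.83
tcp_pos: [546.2, 151.1, 283.4]
orientation: [-0.064, 0.949, 0.021, 0.308]
contact_force: [-0.2, -0.0, 0.2]
opening: 0.7
grasp_force: 0.0
```

>>> {"op": "drive_tool", "data": {
  "plan": [
    {"delta_pos": [0, 0, 0], "turn": [0, 0, 0], "jaw": 60},
    {"delta_pos": [0, 0, 0], "turn": [0, 0, 0], "jaw": 60}
  ]
}}

```text
clock: 7.0
tcp_pos: [544.9, 152.3, 281.8]
orientation: [-0.066, 0.949, 0.022, 0.307]
contact_force: [0.6, -0.7, 1.4]
opening: 0.707
grasp_force: 0.0
```

```bash
python3 shot.py w3; python3 - <<'E'
from h import *;import pickle
c,s=pickle.load(open("w3.pkl","rb"));q=[597.8,269.9,.1345]
print(proj(c,T(q,[[-81.6,-41,180],[-81.6,-49,180],[78.4,-45,180],[-81.6,-45,120],[-36,-95,142],[-36,-45,142],[-81.6,41,180],[-81.6,49,180],[-81.6,45,120],[78.4,45,180]])).round(1))
E
```

```text
[545.7 150.4 282.5] [-0.065   0.9492  0.0211  0.3072] [-0.01 -0.84 -0.7   1.09  0.09 -0.12]
[[394.5 103.1]
 [380.1 103.1]
 [340.8 245.4]
 [370.5  42.1]
 [290.7 119.3]
 [360.8 119.5]
 [542.  103.4]
 [556.4 103.5]
 [509.5  42.5]
 [440.4 245.6]]
```

View pics/w3.png

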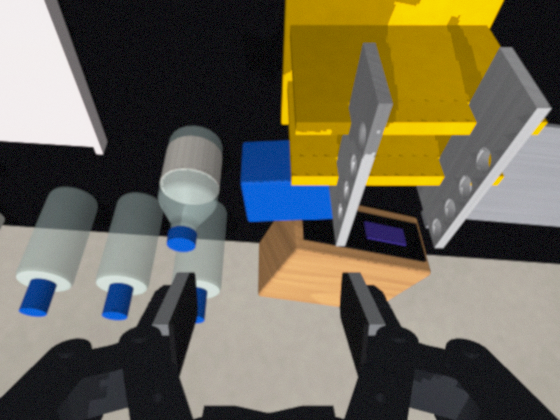

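```bash
python3 - <<'E'
import cv2,numpy as np
g=cv2.imread("pics/w3.png").astype(int)
for r in (60,80,90,96,100,104,108): print(r,[f"{a}" for a in g[r,352:402,0]])
for r in (180,200,230): print(r,g[r,325:375,0])
print(g[30:60,372,0],g[90:120,386,0])
E
```

```text
60 ['0', '0', '0', '0', '0', '0', '30', '69', '85', '90', '95', '92', '90', '92', '93', '102', '105', '114', '109', '108', '106', '106', '107', '109', '109', '108', '110', '98', '70', '29', '0', '0', '0', '0', '0', '0', '0', '0', '0', '0', '0', '0', '0', '0', '0', '0', '0', '0', '0', '0']
80 ['0', '0', '53', '81', '91', '91', '91', '96', '93', '91', '95', '92', '91', '92', '90', '88', '91', '90', '92', '95', '99', '109', '114', '113', '112', '111', '112', '114', '110', '112', '105', '110', '106', '94', '58', '3', '0', '0', '0', '0', '0', '0', '0', '0', '0', '0', '0', '0', '0', '0']
90 ['59', '84', '89', '92', '93', '93', '91', '88', '93', '91', '93', '96', '94', '95', '94', '94', '90', '93', '91', '92', '93', '91', '94', '101', '106', '103', '107', '107', '110', '110', '112', '110', '111', '113', '110', '110', '96', '59', '0', '0', '0', '0', '0', '0', '0', '0', '0', '0', '0', '0']
96 ['87', '92', '96', '91', '88', '91', '94', '92', '93', '96', '91', '95', '94', '94', '92', '96', '91', '93', '92', '90', '91', '90', '89', '93', '95', '106', '109', '113', '109', '107', '109', '108', '10
[... 1203 characters left out ...]
5 173  96   0   0   0   0   0   0   0]
200 [218 214 217 214 208 172 124  97 101  99  97 102  99  95  99 103 104 100
  98 103 101 101 105 117 156 198 210 213 213 212 213 212 212 207 183 130
  56  20  21  21  11  24  22  24  16  22  12  21  21  17]
230 [  9  17  11   4  16  15   0  24  50  78  95 100  98 100 117 157 191 206
 211 210 212 214 212 207 180 117  50  10  14  14  16  12   8  16  12   0
  15   8  20  30  64  85  98 102 100 100  96  97  98  98]
[  0   0   0   0   0   0   0   0   0   0   0  13  60  93 105 107 107 107
 108 109 111 107 108 108 109 110 110 108 110 110] [110 107 109 109 105 107 109 107 110 107 110 110 113 124 135 139 143 143
 145 143 145 143 143 139 144 142 142 140 137 133]
```

```bash
python3 - <<'E'
from h import *;from workcell import env
s=env.get_state();print(s['tcp_pos'])
print(go(s,[551.8,217,230],tilt(.138,.628)))
E
```

```text
[545.6623953  150.44459073 282.49310879]
(array([18.5, 65.1, 51.4]), array([-0.001, -0.002, -0.001]))
```

>>> {"op": "drive_tool", "data": {
  "plan": [
    {"delta_pos": [5, 18, 14], "turn": [0, 0, 0], "jaw": 60},
    {"delta_pos": [12, 42, 34], "turn": [0, 0, 0], "jaw": 60},
    {"delta_pos": [18, 65, 51], "turn": [0, 0, 0], "jaw": 60},
    {"delta_pos": [18.5, 65, 51.5], "turn": [0, 0, 0], "jaw": 60},
    {"delta_pos": [18.5, 65, 51.5], "turn": [0, 0, 0], "jaw": 60},
    {"delta_pos": [18.5, 65, 51.5], "turn": [0, 0, 0], "jaw": 60}
  ]
}}

```text
clock: 7.55
tcp_pos: [553.1, 213.9, 230.0]
orientation: [-0.062, 0.949, 0.021, 0.307]
contact_force: [0.3, -0.6, 0.8]
opening: 0.704
grasp_force: 0.0
```

```bash
python3 - <<'E'
from h import *;from workcell import env
s=env.get_state();print(s['tcp_pos'],s['joint_pos'].round(3),s['orientation'],s['joint_vel'].round(3))
print(go(s,[551.8,217,230],tilt(.138,.628)))
print(go(s,[551.8,217,153],tilt(.138,.628)))
E
```

```text
[553.08041822 213.94445128 229.96098283] [ 0.156 -0.75  -0.75   0.945 -0.013  0.02 ] [-0.06246664  0.94940821  0.02065548  0.30707542] [-0.012 -0.011  0.007  0.     0.     0.001]
(array([ 0.7,  3.2, -0.5]), array([-0.003, -0.002, -0.006]))
(array([45.8,  3.1, 61.9]), array([-0.003, -0.002, -0.006]))
```

>>> {"op": "drive_tool", "data": {
  "plan": [
    {"delta_pos": [10, 3, 13], "turn": [-0.003, -0.002, -0.006], "jaw": 60},
    {"delta_pos": [25, 3, 33], "turn": [-0.003, -0.002, -0.006], "jaw": 60},
    {"delta_pos": [38, 3, 51], "turn": [-0.003, -0.002, -0.006], "jaw": 50},
    {"delta_pos": [46, 3, 62], "turn": [-0.003, -0.002, -0.006], "jaw": 40},
    {"delta_pos": [46, 3, 62], "turn": [-0.003, -0.002, -0.006], "jaw": 40},
    {"delta_pos": [46, 3, 62], "turn": [-0.003, -0.002, -0.006], "jaw": 40}
  ]
}}

```text
clock: 8.05
tcp_pos: [551.5, 216.7, 152.3]
orientation: [-0.065, 0.949, 0.021, 0.308]
contact_force: [0.7, -0.3, 1.2]
opening: 0.468
grasp_force: 0.0
```

```bash
python3 shot.py w4; python3 - <<'E'
import cv2,numpy as np
from h import *;from workcell import env;import pickle
c,s=pickle.load(open("w4.pkl","rb"));print(go(s,[551.8,217,153],tilt(.138,.628)),s['contact_force'])
d=np.array([np.cos(.138),np.sin(.138),0]);e=np.array([523.1,213,180])
for w in(-4,4): print(proj(c,[e+w*np.array([-d[1],d[0],0]),e+160*d+w*np.array([-d[1],d[0],0])]).round(1))
g=cv2.imread("pics/w4.png")
for r in (150,200,250,300): print(r,g[r,230:310,0])
E
```

```text
[551.9 217.1 153.5] [-0.0656  0.9487  0.0214  0.3085] [ 0.16 -0.76 -0.89  0.81 -0.01  0.02]
(array([ 0.4, -0.1,  0.3]), array([ 0.   ,  0.001, -0.   ])) [0.94349428 0.25866559 0.58740147]
[[261.7 327.5]
 [265.3 402.5]]
[[286.3 327.5]
 [277.3 402.5]]
150 [0 0 0 0 0 0 0 0 0 0 0 0 0 0 0 0 0 0 0 0 0 0 0 0 0 0 0 0 0 0 0 0 0 0 0 0 0
 0 0 0 0 0 0 0 0 0 0 0 0 0 0 0 0 0 0 0 0 0 0 0 0 0 0 0 0 0 0 0 0 0 0 0 0 0
 0 0 0 0 0 0]
200 [  0   0   0   0   0   0   0   0   0   0   0   0   0   0   0   0   0   0
   0   0   0   0   0   0   0   0   0   0   0   0   0   0   0  16  83 120
 131 131 134 131 129 131 129 133 133 130 131 129 128 127 132 133 130 115
  68   0   0   0   0   0   0   0   0   0   0   0   0   0   0   0   0   0
   0   0   0   0   0   0   0   0]
250 [  0   0   0   0   0   0   0   0   0   0   0   0   0   0   0   0   0   0
   0   0   0   0   0   0   0   0   0   0   0   0   0   0   0  59 107 131
 133 136 137 136 135 133 133 135 134 132 134 137 133 132 133 135 136 136
 130 104  46   0   0   0   0   0   0   0   0   0   0   0   0   0   0   0
   0   0   0   0   0   0   0   0]
300 [  0   0   0   0   0   0   0   0   0   0   0   0   0   0   0   0   0   0
   0   0   0   0   0   0   0   0   0   0   0   0   0   0   0  77 122 130
 133 135 129 131 132 127 131 126 127 127 128 126 127 128 132 131 134 134
 131 132 112  75   0   0   0   0   0   0   0   0   0   0   0   0   0   0
   0   0   0   0   0   0   0   0]
```

View pics/w4.png

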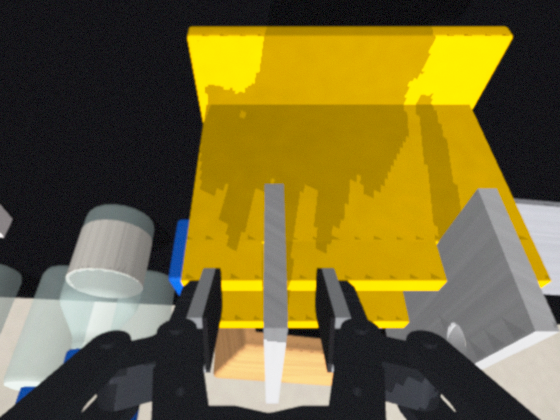

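>>> {"op": "drive_tool", "data": {
  "plan": [
    {"delta_pos": [0, 1.2, 0], "turn": [0, 0, 0], "jaw": 30},
    {"delta_pos": [0, 1.2, 0], "turn": [0, 0, 0], "jaw": 3},
    {"delta_pos": [0, 1.2, 0], "turn": [0, 0, 0], "jaw": 3},
    {"delta_pos": [0, 1.2, 0], "turn": [0, 0, 0], "jaw": 3},
    {"delta_pos": [0, 1.2, 0], "turn": [0, 0, 0], "jaw": 3},
    {"delta_pos": [0, 1.2, 0], "turn": [0, 0, 0], "jaw": 3}
  ],
  "force": 80
}}

```text
clock: 8.6
tcp_pos: [551.3, 219.2, 152.6]
orientation: [-0.066, 0.949, 0.021, 0.308]
contact_force: [-2.2, -2.1, 5.4]
opening: 0.083
grasp_force: 78.2
```

```bash
python3 shot.py w5; python3 - <<'E'
import cv2,numpy as np
from h import *;import pickle
c,s=pickle.load(open("w5.pkl","rb"));print(s['contact_force'],s['opening'],s['grasp_force'])
d=np.array([np.cos(.138),np.sin(.138),0]);e=np.array([523.1,213,180])
print(proj(c,[e,e-[0,0,60],e+160*d]).round(1))
g=cv2.imread("pics/w5.png")
for k in(271,275,279): print(k,g[175:195,k,0],g[310:345,k,0],g[390:415,k,0])
E
```

```text
[551.3 219.2 152.6] [-0.0663  0.9488  0.0215  0.3082] [ 0.17 -0.76 -0.89  0.8  -0.02  0.02]
[-3.05630969 -1.40805     5.55926021] 0.08363014539318343 78.21447794227424
[[266.7 326.5]
 [267.1 182.4]
 [267.3 401.7]]
271 [  0   0   0   0   0   0   0  53 100 126 128 129 128 133 134 132 131 132
 131 132] [132 132 135 134 132 133 133 133 131 132 133 135 132 135 134 136 144 159
 170 171 170 171 170 167 172 171 168 170 181 211 233 238 238 239 238] [238 238 238 237 238 238 238 237 238 238 238 236 226 204 194 193 196 195
 196 196 194 171 120  60  36]
275 [  0   0   0   0   0   0   0  53  98 127 134 129 133 130 131 128 130 130
 133 131] [131 131 133 132 135 131 129 132 131 134 130 136 131 131 133 137 145 161
 168 173 172 172 172 172 169 172 172 172 182 213 234 238 240 239 239] [221 222 223 218 217 213 212 212 208 206 202 202 198 196 195 193 195 196
 196 195 179 135  72  34  33]
279 [ 0  0  0  0  0  0  0  0  0  0  0  0  0  6  7  0 22 29 25 22] [ 97  81  81  78  83  85  88  90 100 116 124 125 127 131 132 132 143 153
 162 159 135 103  93  89  89  84  82  74  72  81  90  85  77  74  69] [199 194 198 198 198 196 196 196 195 194 197 196 195 197 196 197 196 199
 194 186 147  82  34  29  33]
```

```bash
python3 - <<'E'
from h import *;from workcell import env
ct,cs=env.camera_params("top"),env.camera_params("scene")
a=np.array([277,66])/3+[190,130]-.33;b=np.array([556,347])/3.2+[135,170]-.34
f=lambda p:np.r_[(proj(ct,p)-a).ravel(),(proj(cs,p)-b).ravel()]
s=least_squares(f,[700,100,150]);print(s.x,s.fun)
st=env.get_state();print(st['tcp_pos'])
for p,y in (([552,219,190],.138),([570,215,240],.138),([580,190,262],.12),([572,-134,255],.0503)): print(p,go(st,p,tilt(y,.628)))
E
```

```text
[754.58399124  87.99813193 150.39763338] [ 0.03530958  0.01154038  0.03418539 -0.00143713]
[551.30798686 219.17960456 152.63346902]
[552, 219, 190] (array([-22.5,  -0.3, -29.8]), array([0.001, 0.   , 0.001]))
[570, 215, 240] (array([-65.9,  -6.7, -60.1]), array([0.001, 0.   , 0.001]))
[580, 190, 262] (array([-84. , -32.9, -74.2]), array([0.011, 0.   , 0.016]))
[572, -134, 255] (array([ -37. , -352.6,  -99.6]), array([0.052, 0.   , 0.072]))
```

>>> {"op": "drive_tool", "data": {
  "plan": [
    {"delta_pos": [-3, 0, -4], "turn": [0, 0, 0], "jaw": 3},
    {"delta_pos": [-9, 0, -12], "turn": [0, 0, 0], "jaw": 3},
    {"delta_pos": [-16, 0, -21], "turn": [0, 0, 0], "jaw": 3},
    {"delta_pos": [-23, 0, -30], "turn": [0, 0, 0], "jaw": 3},
    {"delta_pos": [-29, 0, -38], "turn": [0, 0, 0], "jaw": 3},
    {"delta_pos": [-29, 0, -38], "turn": [0, 0, 0], "jaw": 3}
  ]
}}

```text
clock: 9.15
tcp_pos: [553.1, 219.6, 202.8]
orientation: [-0.066, 0.948, 0.022, 0.309]
contact_force: [0.1, 0.6, -0.1]
opening: 0.079
grasp_force: 77.9
```

```bash
python3 shot.py w6; python3 - <<'E'
import cv2,numpy as np
from h import *;import pickle
st=pickle.load(open("w6.pkl","rb"))[1];print(st['contact_force'],st['moment'],st['grasp_force'])
g=cv2.imread("pics/w6.png")
for k in(269,273): print(k,g[170:190,k,0],g[318:345,k,0])
for p,y in (([566,190,245],.138),([566,-130,255],.0503)): print(p,go(st,p,tilt(y,.628)))
E
```

```text
[552.6 219.4 201. ] [-0.0663  0.9487  0.0217  0.3083] [ 0.17 -0.75 -0.81  0.89 -0.02  0.02]
[-0.33826586 -0.54901655 -2.31272369] [-0.11595451  0.81509175  0.03346393] 77.9098896337382
269 [  0   0   0   0   0   0   0   0   0   0   0   0  48 100 128 129 129 129
 128 134] [135 135 134 133 135 134 134 136 143 159 164 167 170 171 167 170 171 169
 168 168 172 193 223 235 237 237 236]
273 [  0   0   0   0   0   0   0   0   0   0   0   0  54 102 125 130 130 131
 127 132] [131 133 130 132 131 133 134 136 145 160 169 171 173 172 171 169 170 172
 171 172 172 183 215 232 239 239 237]
[566, 190, 245] (array([-33.3, -31. , -30.2]), array([0.001, 0.   , 0.001]))
[566, -130, 255] (array([  -3.2, -347.9,  -64.5]), array([0.053, 0.   , 0.072]))
```

>>> {"op": "drive_tool", "data": {
  "plan": [
    {"delta_pos": [-12, -5, -13], "turn": [0, 0, 0], "jaw": 3},
    {"delta_pos": [-23, -15, -23], "turn": [0, 0, 0], "jaw": 3},
    {"delta_pos": [-33, -31, -30], "turn": [0, 0, 0], "jaw": 3},
    {"delta_pos": [-33, -55, -32], "turn": [0, 0, 0], "jaw": 3},
    {"delta_pos": [-29, -85, -35], "turn": [0.005, 0, 0.008], "jaw": 3},
    {"delta_pos": [-26, -120, -39], "turn": [0.012, 0, 0.016], "jaw": 3},
    {"delta_pos": [-22, -155, -42], "turn": [0.019, 0, 0.026], "jaw": 3},
    {"delta_pos": [-19, -190, -46], "turn": [0.026, 0, 0.036], "jaw": 3},
    {"delta_pos": [-16, -222, -50], "turn": [0.033, 0, 0.045], "jaw": 3},
    {"delta_pos": [-14, -245, -54], "turn": [0.037, 0, 0.051], "jaw": 3}
  ]
}}

```text
clock: 10.03
tcp_pos: [565.3, -28.7, 249.7]
orientation: [-0.035, 0.951, 0.011, 0.307]
contact_force: [0.2, -0.4, -1.1]
opening: 0.081
grasp_force: 78.2
```

```bash
python3 - <<'E'
from h import *;from workcell import env
st=env.get_state();print(st['tcp_pos'],st['joint_pos'].round(2))
for p,y in (([564.1,-133.8,249],.0503),([564.1,-133.8,249],.0503)): print(p,go(st,p,tilt(y,.628)))
E
```

```text
[565.25072699 -28.67321547 249.7144662 ] [-0.45 -0.84 -0.75  1.09  0.29 -0.43]
[564.1, -133.8, 249] (array([   7.7, -104.8,   -4.7]), array([ 0.014, -0.003,  0.019]))
[564.1, -133.8, 249] (array([   7.7, -104.8,   -4.7]), array([ 0.014, -0.003,  0.019]))
```

>>> {"op": "drive_tool", "data": {
  "plan": [
    {"delta_pos": [2, -30, -1], "turn": [0.004, 0, 0.005], "jaw": 3},
    {"delta_pos": [5, -65, -3], "turn": [0.009, -0.001, 0.012], "jaw": 3},
    {"delta_pos": [7, -92, -4], "turn": [0.014, -0.002, 0.019], "jaw": 3},
    {"delta_pos": [7.7, -104.8, -4.7], "turn": [0.014, -0.003, 0.019], "jaw": 3},
    {"delta_pos": [7.7, -104.8, -4.7], "turn": [0.014, -0.003, 0.019], "jaw": 3},
    {"delta_pos": [7.7, -104.8, -4.7], "turn": [0.014, -0.003, 0.019], "jaw": 3}
  ]
}}

```text
clock: 10.53
tcp_pos: [564.4, -131.7, 249.0]
orientation: [-0.024, 0.951, 0.008, 0.308]
contact_force: [0.5, -0.1, -1.6]
opening: 0.079
grasp_force: 78.3
```

```bash
python3 shot.py w7; python3 - <<'E'
from h import *;import pickle
c,st=pickle.load(open("w7.pkl","rb"));print(st['joint_vel'].round(3))
print(go(st,[564.1,-133.8,248.1],tilt(.0503,.628)))
q=[634.9,-200.3,.0503];print(proj(c,T(q,[[0,10,255],[0,-50,246.5],[0,-110,238]])).round(1))
h=st['tcp_pos']+np.array([67.3,3.4,15.4]);print("hole est",h)
g=cv2.imread("pics/w7.png").mean(2).round().astype(int)
p=proj(c,T(q,[[0,-20,250.8],[0,-50,246.5]])).astype(int)
for u,v in p: print(u,v,g[v-20:v+20,u])
for k in(269,271): print(k,g[170:190,k],g[318:345,k])
E
```

```text
[ 564.6 -131.   249.2] [-0.0249  0.9508  0.0085  0.3087] [-0.67 -0.73 -0.69  1.11  0.4  -0.62]
[ 0.021 -0.014 -0.002  0.001  0.001  0.001]
(array([ 1.2, -2.8,  0.6]), array([ 0.002, -0.   ,  0.002]))
[[161.5 342.2]
 [ 59.8 327.3]
 [-37.7 313.1]]
hole est [ 631.88708134 -127.55891872  264.64393427]
110 334 [170 173 173 175 173 171 173 170 172 170 169 170 160 132  88  75  81  91
  91 104 109 120 131 140 147 157 160 156 149 169 173 168 170 170 173 169
 167 167 170 169]
59 327 [172 174 170 172 171 172 170 172 170 169 171 168 153 123  86  78  84  84
  85  87  89  95  97 104 105 107 110 112 115 132 151 168 174 174 173 171
 173 171 172 173]
269 [239 233 198 112  40   2  18  16  18  18  15  32  63  93 104 107 105 105
 104 108] [105 108 110 112 107 108 107 108 116 127 136 137 139 139 138 139 140 137
 135 141 151 166 181 196 205 205 206]
271 [238 234 200 116  44  26  16  17  18  12  15  30  63  87 106 108 108 106
 108 106] [109 110 108 111 111 110 110 109 118 130 138 141 139 137 137 140 140 139
 139 146 174 196 207 208 209 207 207]
```

```bash
cat > hang.py <<'E'
import sys
from h import *;from workcell import env
st=env.get_state();q=[634.9,-200.3,.0503]
for y in map(float,sys.argv[1:]):
    h=T(q,[0,y,255+(y-10)*.1417])[0];p=h-[67.3,3.4,15.4];print(y,p.round(1),go(st,p,tilt(.0503,.628)))
print(st['tcp_pos'],st['contact_force'].round(1),st['moment'].round(2),st['joint_pos'][1])
E
python3 hang.py 25 0 -30
```

```text
25.0 [ 566.3 -178.7  241.7] (array([  5. , -47.8,   5.6]), array([ 0.002, -0.   ,  0.002]))
0.0 [ 567.6 -203.7  238.2] (array([  7.1, -72.8,   8.4]), array([ 0.002, -0.   ,  0.002]))
-30.0 [ 569.1 -233.7  233.9] (array([   9.7, -102.8,   11.8]), array([ 0.002, -0.   ,  0.002]))
[ 564.58708134 -130.95891872  249.24393427] [-0.5 -0.1 -1.7] [-0.07  0.85  0.04] -0.7265476647780028
```

>>> {"op": "drive_tool", "data": {
  "plan": [
    {"delta_pos": [2, -24, 3], "turn": [0.001, 0, 0.001], "jaw": 3},
    {"delta_pos": [5, -46, 5.5], "turn": [0.002, 0, 0.002], "jaw": 3},
    {"delta_pos": [5, -48, 5.6], "turn": [0.002, 0, 0.002], "jaw": 3},
    {"delta_pos": [5, -48, 5.6], "turn": [0.002, 0, 0.002], "jaw": 3},
    {"delta_pos": [5.5, -54, 6.2], "turn": [0.002, 0, 0.002], "jaw": 3},
    {"delta_pos": [6, -60, 7], "turn": [0.002, 0, 0.002], "jaw": 3},
    {"delta_pos": [6.6, -66, 7.7], "turn": [0.002, 0, 0.002], "jaw": 3},
    {"delta_pos": [6.6, -66, 7.7], "turn": [0.002, 0, 0.002], "jaw": 3},
    {"delta_pos": [6.6, -66, 7.7], "turn": [0.002, 0, 0.002], "jaw": 3}
  ]
}}

```text
clock: 11.33
tcp_pos: [567.5, -197.3, 239.6]
orientation: [-0.024, 0.951, 0.008, 0.309]
contact_force: [0.0, 0.5, -0.7]
opening: 0.084
grasp_force: 78.6
```

```bash
python3 hang.py 0 -10; python3 - <<'E'
from workcell import env;import cv2,numpy as np
s=env.snapshot("scene")[:,:,::-1];t=env.snapshot("top")[:,:,::-1]
a=cv2.resize(s[220:280,160:240],None,fx=6.5,fy=6.5,interpolation=cv2.INTER_CUBIC)[:,:400]
a=cv2.resize(s[215:285,165:225],None,fx=6.6,fy=6.6,interpolation=cv2.INTER_CUBIC);b=cv2.resize(t[150:220,350:410],a.shape[1::-1],interpolation=cv2.INTER_CUBIC)
cv2.imwrite("pics/st.png",np.hstack([a,b]))
E
```

```text
0.0 [ 567.6 -203.7  238.2] (array([ 1. , -6.4,  1.1]), array([-0.   ,  0.001, -0.   ]))
-10.0 [ 568.1 -213.7  236.8] (array([  1.8, -16.4,   2.2]), array([-0.   ,  0.001, -0.   ]))
[ 567.45790681 -197.30066096  239.64121861] [ 0.   0.5 -0.7] [0.02 0.89 0.02] -0.6020552890981314
```

>>> {"op": "drive_tool", "data": {
  "plan": [
    {"delta_pos": [0.6, -3, 0.6], "turn": [0, 0, 0], "jaw": 3},
    {"delta_pos": [1, -6.4, 1.1], "turn": [0, 0, 0], "jaw": 3},
    {"delta_pos": [1.4, -11, 1.6], "turn": [0, 0, 0], "jaw": 3},
    {"delta_pos": [1.8, -16, 2.2], "turn": [0, 0, 0], "jaw": 3},
    {"delta_pos": [1.8, -16, 2.2], "turn": [0, 0, 0], "jaw": 3},
    {"delta_pos": [1.8, -16, 2.2], "turn": [0, 0, 0], "jaw": 3}
  ]
}}

```text
clock: 11.93
tcp_pos: [568.0, -213.7, 236.7]
orientation: [-0.024, 0.951, 0.008, 0.309]
contact_force: [-0.6, 0.8, -1.0]
opening: 0.082
grasp_force: 78.6
```

```bash
python3 hang.py -10 -30; python3 shot.py w8; python3 - <<'E'
from h import *;import pickle
from workcell import env
c,st=pickle.load(open("w8.pkl","rb"));q=[634.9,-200.3,.0503]
print(proj(c,T(q,[[0,10,255],[0,-10,252],[0,-25,250],[0,-40,248]])).round(1))
s=env.snapshot("scene")[:,:,::-1]
cv2.imwrite("pics/st.png",cv2.resize(s[200:280,150:250],None,fx=6,fy=6,interpolation=cv2.INTER_CUBIC))
E
```

```text
-10.0 [ 568.1 -213.7  236.8] (array([-0.1, -0. , -0. ]), array([-0.001,  0.   , -0.001]))
-30.0 [ 569.1 -233.7  233.9] (array([  1.5, -20. ,   2.3]), array([-0.001,  0.   , -0.001]))
[ 568.01947955 -213.67035415  236.69581857] [-0.6  0.8 -1. ] [ 0.03  0.82 -0.03] -0.5676042245362664
[ 568.  -213.5  236.8] [-0.0237  0.9507  0.0076  0.309 ] [-0.81 -0.57 -0.6   1.09  0.46 -0.76]
[[308.  365.3]
 [271.4 359.6]
 [244.4 355.8]
 [217.7 352.1]]
```

View pics/st.png

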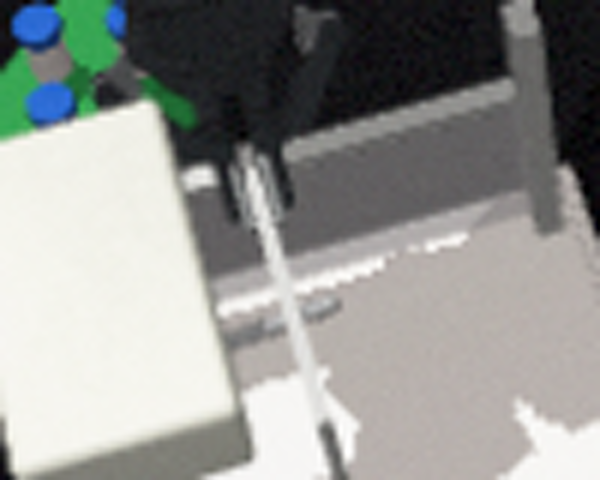

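>>> {"op": "drive_tool", "data": {
  "plan": [
    {"delta_pos": [0.6, -8, 0.9], "turn": [0, 0, 0], "jaw": 3},
    {"delta_pos": [1.4, -18, 2.1], "turn": [0, 0, 0], "jaw": 3},
    {"delta_pos": [2.2, -28, 3.2], "turn": [0, 0, 0], "jaw": 3},
    {"delta_pos": [3, -38, 4.4], "turn": [0, 0, 0], "jaw": 3},
    {"delta_pos": [3.8, -48, 5.5], "turn": [0, 0, 0], "jaw": 3},
    {"delta_pos": [4.6, -58, 6.7], "turn": [0, 0, 0], "jaw": 3},
    {"delta_pos": [5.2, -65, 7.5], "turn": [0, 0, 0], "jaw": 3},
    {"delta_pos": [5.2, -65, 7.5], "turn": [0, 0, 0], "jaw": 3},
    {"delta_pos": [5.2, -65, 7.5], "turn": [0, 0, 0], "jaw": 3}
  ]
}}

```text
clock: 12.78
tcp_pos: [571.5, -278.5, 227.5]
orientation: [-0.024, 0.951, 0.008, 0.309]
contact_force: [-0.2, 0.7, -0.7]
opening: 0.081
grasp_force: 78.6
```

```bash
python3 hang.py -75 -80
```

```text
-75.0 [ 571.4 -278.6  227.6] (array([ 0. , -0.1, -0.1]), array([-0.   ,  0.   , -0.001]))
-80.0 [ 571.6 -283.6  226.8] (array([ 0.4, -5.1,  0.5]), array([-0.   ,  0.   , -0.001]))
[ 571.45134853 -278.52451068  227.49046736] [-0.2  0.7 -0.7] [-0.03  0.83  0.02] -0.41734515540617523
```

>>> {"op": "drive_tool", "data": {
  "plan": [
    {"delta_pos": [0.9, 0, 1.2], "turn": [0, 0, 0], "jaw": 3},
    {"delta_pos": [1.8, 0, 2.4], "turn": [0, 0, 0], "jaw": 3},
    {"delta_pos": [1.8, 0, 2.4], "turn": [0, 0, 0], "jaw": 3},
    {"delta_pos": [1.8, 0, 2.4], "turn": [0, 0, 0], "jaw": 3}
  ]
}}

```text
clock: 13.12
tcp_pos: [571.7, -277.8, 225.0]
orientation: [-0.024, 0.951, 0.007, 0.309]
contact_force: [0.3, -0.4, -0.3]
opening: 0.078
grasp_force: 78.7
```

>>> {"op": "drive_tool", "data": {
  "plan": [
    {"delta_pos": [0.3, 0, 0.4], "turn": [0, 0, 0], "jaw": 3},
    {"delta_pos": [0.6, 0, 0.8], "turn": [0, 0, 0], "jaw": 3},
    {"delta_pos": [0.6, 0, 0.8], "turn": [0, 0, 0], "jaw": 3},
    {"delta_pos": [0.6, 0, 0.8], "turn": [0, 0, 0], "jaw": 3}
  ]
}}

```text
clock: 13.45
tcp_pos: [571.8, -278.1, 224.4]
orientation: [-0.024, 0.951, 0.007, 0.31]
contact_force: [-0.7, 1.4, 2.6]
opening: 0.08
grasp_force: 79.3
```

```bash
python3 hang.py -75
```

```text
-75.0 [ 571.4 -278.6  227.6] (array([-1.5, -0.5, -2.8]), array([-0.001,  0.002,  0.001]))
[ 571.79325853 -278.07068196  224.43554477] [-0.7  1.4  2.6] [0.22 0.22 0.31] -0.4189110205842175
```

>>> {"op": "drive_tool", "data": {
  "plan": [
    {"delta_pos": [0, 0, 0], "turn": [0, 0, 0], "jaw": 10},
    {"delta_pos": [0, 0, 0], "turn": [0, 0, 0], "jaw": 14},
    {"delta_pos": [0, 0, 0], "turn": [0, 0, 0], "jaw": 20},
    {"delta_pos": [0, 0, 0], "turn": [0, 0, 0], "jaw": 28},
    {"delta_pos": [0, 0, 0], "turn": [0, 0, 0], "jaw": 36},
    {"delta_pos": [0, 0, 0], "turn": [0, 0, 0], "jaw": 40},
    {"delta_pos": [0, 0, 0], "turn": [0, 0, 0], "jaw": 40}
  ],
  "force": 40
}}

```text
clock: 14.03
tcp_pos: [571.5, -278.2, 223.7]
orientation: [-0.024, 0.951, 0.008, 0.309]
contact_force: [-0.5, 0.0, 0.1]
opening: 0.467
grasp_force: 0.0
```

```bash
python3 shot.py w9; python3 - <<'E'
import cv2
g=cv2.imread("pics/w9.png").mean(2).round().astype(int)
for r in (200,250,300): print(r,g[r,225:320])
for k in (269,272): print(k,g[168:190,k],g[315:345,k])
E
```

```text
[ 571.5 -278.1  223.8] [-0.024   0.9507  0.0075  0.3091] [-0.9  -0.42 -0.51  1.07  0.5  -0.85]
200 [ 16   8  13  20   9  21  21  17   8  20  15  21  19  13  16  16  16  19
  10  20  15  19  16  11  14  20  15  28  65  91 107 108 110 107 103 108
 108 108 107 107 107 107 107 109 109 111 108 106 104 102 104 110 107 109
 111 107  97  69  33  16  15  17  12  10  13  13   4   8  14   5  10  13
   1  11  15   0   4   6  14   5   8   6   0  10   8   3   8  10   4   9
   5  11  14  16  14]
250 [157 160 161 159 158 161 161 162 158 159 157 155 159 161 161 159 158 159
 160 160 156 150 137 131 123 115 112 110 110 111 112 110 110 110 110 107
 109 109 111 109 112 113 112 115 112 111 103  96  92  91  92  95 100 106
 107 104 111 123 131 130 132 126 129 127 125 119  94  49  14  10  11  17
  20  20  16  14  16  18  12  25  16  10  20  10  19  18  11  19  12  17
  17  18  14   2  15]
300 [170 171 171 168 173 171 169 170 172 171 172 172 174 176 176 175 173 172
 171 171 160 138 113 107 106 106 109 107 107 109 109 112 110 108 110 109
 107 110 107 112 110 107 108 109 105  94  90  91  90  92  94  89  94  92
 107 156 211 218 219 219 219 219 214 206 185 169 167 169 168 170 169 170
 168 169 173 170 169 168 169 169 168 167 169 169 171 167 170 168 167 141
  83  32  19  18  19]
269 [174 169 171 173 175 173 171 174 173 172 172 173 172 174 173 173 171 172
 171 157 131 112] [ 96  94  97  94  97  97  96  95  98  95  95  94  93  93  94  93  94  94
  95  91  95  94  93  93  95 101 101 106 110 113]
272 [171 174 174 173 173 172 170 173 171 173 174 174 171 172 173 169 173 174
 171 156 132 113] [104 103 104 109 105 113 113 114 115 113 114 114 112 112 110 110 106 105
 106 105 103 100 102 100 101  99  97  94  97  96]
```

>>> {"op": "drive_tool", "data": {
  "plan": [
    {"delta_pos": [0, 0, 0], "turn": [0, 0, 0], "jaw": 60},
    {"delta_pos": [0, 0, 0], "turn": [0, 0, 0], "jaw": 60},
    {"delta_pos": [0, 0, -10], "turn": [0, 0, 0], "jaw": 60},
    {"delta_pos": [0, 0, -25], "turn": [0, 0, 0], "jaw": 60},
    {"delta_pos": [0, 0, -45], "turn": [0, 0, 0], "jaw": 60},
    {"delta_pos": [0, 0, -65], "turn": [0, 0, 0], "jaw": 60},
    {"delta_pos": [0, 0, -85], "turn": [0, 0, 0], "jaw": 60},
    {"delta_pos": [0, 0, -85], "turn": [0, 0, 0], "jaw": 60}
  ]
}}

```text
clock: 14.75
tcp_pos: [520.9, -281.8, 297.3]
orientation: [-0.024, 0.95, 0.005, 0.311]
contact_force: [0.8, -0.5, 1.6]
opening: 0.702
grasp_force: 0.0
```

```bash
python3 - <<'E'
from h import *;from workcell import env
st=env.get_state();print(st['tcp_pos'],st['joint_pos'].round(2),st['contact_force'])
def f(y,x,z): print(go(st,[x,y,z],tilt(.0503,0.0)))
f(-209,475,300); f(-209,475,158)
E
python3 shot.py wA; python3 - <<'E'
import pickle;from h import *
c,s=pickle.load(open("wA.pkl","rb"));g=cv2.imread("pics/wA.png").mean(2).round().astype(int)
q=[634.9,-200.3,.0503]
print(proj(c,T(q,[[-96,-75,251],[-96,-75,191],[64,-75,251],[0,10,255],[28,-75,101],[64,-75,101]])).round(1))
E
```

```text
[ 520.92001712 -281.82893353  297.32465107] [-1.   -0.51 -0.45  1.28  0.53 -0.95] [ 0.77193516 -0.53891918  1.59318031]
(array([ 32.3,  75. , -27.4]), array([-0.005,  0.632,  0.001]))
(array([116.2,  75.7,  87.2]), array([-0.005,  0.632,  0.001]))
[ 521.4 -281.7  295.4] [-0.0239  0.9504  0.0057  0.3101] [-0.99 -0.51 -0.45  1.28  0.53 -0.95]
[[273.1 220.7]
 [272.9 141.6]
 [271.5 317.7]
 [385.5 295.2]
 [271.8 164.5]
 [271.6 185.8]]
```

```bash
python3 - <<'E'
import cv2
g=cv2.imread("pics/wA.png").mean(2).round().astype(int)
for r in (130,145,160,180,200,215,225,240,260,290,310,325): print(r,g[r,245:305:1])
E
```

```text
130 [174 172 172 174 174 173 173 173 174 174 172 174 172 171 175 173 171 175
 173 174 174 172 171 173 176 175 172 174 172 176 173 172 174 174 176 174
 172 174 172 175 172 174 176 173 175 174 172 174 172 172 173 173 173 174
 174 173 173 170 176 173]
145 [237 227 211 187 177 174 172 173 174 174 173 172 173 173 173 173 172 172
 170 169 161 145 142 144 144 148 148 149 148 149 150 151 157 165 171 172
 175 171 175 176 172 173 173 173 174 173 173 173 172 172 172 175 173 174
 175 175 174 172 172 173]
160 [240 240 240 241 240 240 239 240 239 237 224 191 173 172 171 170 171 170
 156 131 114 114 113 114 110 110 109 111 109 108 109 105 110 135 160 168
 171 170 170 173 172 175 174 175 173 173 173 173 173 172 174 172 171 172
 173 173 175 171 172 173]
180 [ 20  16  11  15   8   8  14   6  13   9  10  13  13  14  12  24  68 109
 132 136 136 137 136 137 137 135 136 134 134 132 118  98  95  99 106 110
 111 106  92  67  24  16  13  15  15   6  21   4  17  11  17  15   8  13
  15  16  13  14   5  14]
200 [ 61  61  58  63  64  62  61  59  60  59  57  51  50  49  66 100 125 129
 131 136 137 138 137 138 13
[... 1187 characters left out ...]
76 173 174 173 172 172 170 172
 170 162 149 144 144 143 144 143 141 141 138 133 120 111 118 139 162 169
 169 168 169 167 167 167 166 169 168 167 167 163 162 159 158 154 154 149
 148 144 141 139 136 133]
310 [174 174 172 173 175 173 173 174 174 172 174 173 172 171 169 172 171 172
 172 176 172 168 155 144 141 142 142 142 142 142 136 135 147 165 171 168
 168 169 166 168 165 168 169 170 173 170 172 175 174 174 171 172 170 170
 167 169 167 167 166 168]
325 [171 169 171 170 173 173 172 173 170 170 168 171 170 169 168 171 169 170
 169 168 168 168 169 169 170 167 170 171 172 171 172 169 168 169 168 164
 167 168 165 168 166 166 168 166 168 167 166 167 165 170 166 170 168 169
 169 168 166 165 165 168]
```

>>> {"op": "drive_tool", "data": {
  "plan": [
    {"delta_pos": [25, 10, -20], "turn": [0, 0.02, 0], "jaw": 85},
    {"delta_pos": [32, 40, -27], "turn": [0, 0.12, 0], "jaw": 85},
    {"delta_pos": [32, 75, -27], "turn": [-0.002, 0.24, 0], "jaw": 85},
    {"delta_pos": [32, 75, -27], "turn": [-0.004, 0.36, 0], "jaw": 85},
    {"delta_pos": [32, 75, -27], "turn": [-0.005, 0.48, 0], "jaw": 85},
    {"delta_pos": [32, 75, -27], "turn": [-0.005, 0.6, 0], "jaw": 85},
    {"delta_pos": [32, 75, -27], "turn": [-0.005, 0.632, 0.001], "jaw": 85},
    {"delta_pos": [32, 75, -27], "turn": [-0.005, 0.632, 0.001], "jaw": 85},
    {"delta_pos": [32, 75, -27], "turn": [-0.005, 0.632, 0.001], "jaw": 85},
    {"delta_pos": [32, 75, -27], "turn": [-0.005, 0.632, 0.001], "jaw": 85}
  ]
}}

```text
clock: 15.63
tcp_pos: [476.0, -207.7, 295.4]
orientation: [-0.025, 1.0, 0.002, -0.001]
contact_force: [-0.7, 0.1, 0.0]
opening: 0.993
grasp_force: 0.0
```

```bash
python3 - <<'E'
from h import *;from workcell import env
st=env.get_state();print(st['tcp_pos'],st['joint_pos'].round(2),st['contact_force'])
print(go(st,[477,-208.8,163],tilt(.0503,0.0)))
# plate check from scene/top
ct,cs=env.camera_params("top"),env.camera_params("scene");q=[634.9,-200.3,.0503]
P=T(q,[[-96,-75,252],[64,-75,252],[64,-75,102],[28,-75,102]])
print(proj(ct,P).round(1),proj(cs,P).round(1))
s=env.snapshot("scene");cv2.imwrite("pics/sB.png",s[:,:,::-1])
E
```

```text
[ 475.98183834 -207.71091265  295.41037638] [-0.67 -0.11 -0.    1.69  0.   -0.72] [-0.72699628  0.10344859  0.03024448]
(array([ -1.2,  -1.7, 132.4]), array([ 0.005, -0.002,  0.   ]))
[[402.5 215.5]
 [399.3 163.4]
 [387.4 173. ]
 [388.1 183.4]] [[169.8 232.6]
 [182.1 279.1]
 [190.6 300. ]
 [187.8 289.8]]
```

>>> {"op": "drive_tool", "data": {
  "plan": [
    {"delta_pos": [-1, -1, 30], "turn": [0, 0, 0], "jaw": 85},
    {"delta_pos": [-1, -1.5, 70], "turn": [0.005, -0.002, 0], "jaw": 85},
    {"delta_pos": [-1, -1.5, 105], "turn": [0.005, -0.002, 0], "jaw": 85},
    {"delta_pos": [-1, -1.5, 125], "turn": [0.005, -0.002, 0], "jaw": 85},
    {"delta_pos": [-1, -1.5, 132], "turn": [0.005, -0.002, 0], "jaw": 60},
    {"delta_pos": [-1, -1.5, 132], "turn": [0.005, -0.002, 0], "jaw": 30},
    {"delta_pos": [-1, -1.5, 132], "turn": [0.005, -0.002, 0], "jaw": 8},
    {"delta_pos": [-1, -1.5, 132], "turn": [0.005, -0.002, 0], "jaw": 8},
    {"delta_pos": [-1, -1.5, 132], "turn": [0.005, -0.002, 0], "jaw": 8},
    {"delta_pos": [-1, -1.5, 132], "turn": [0.005, -0.002, 0], "jaw": 8}
  ],
  "force": 70
}}

```text
clock: 16.52
tcp_pos: [477.4, -208.5, 165.0]
orientation: [-0.025, 1.0, -0.0, 0.0]
contact_force: [3.7, -5.8, 1.9]
opening: 0.177
grasp_force: 69.2
```

>>> {"op": "drive_tool", "data": {
  "plan": [
    {"delta_pos": [0, 0, -8], "turn": [0, 0, 0], "jaw": 8},
    {"delta_pos": [0, 0, -22], "turn": [0, 0, 0], "jaw": 8},
    {"delta_pos": [0, 0, -38], "turn": [0, 0, 0], "jaw": 8},
    {"delta_pos": [0, 0, -54], "turn": [0, 0, 0], "jaw": 8},
    {"delta_pos": [0, 0, -70], "turn": [0, 0, 0], "jaw": 8},
    {"delta_pos": [0, 0, -84], "turn": [0, 0, 0], "jaw": 8},
    {"delta_pos": [0, 0, -95], "turn": [0, 0, 0], "jaw": 8},
    {"delta_pos": [0, 0, -103], "turn": [0, 0, 0], "jaw": 8},
    {"delta_pos": [0, 0, -105], "turn": [0, 0, 0], "jaw": 8},
    {"delta_pos": [0, 0, -105], "turn": [0, 0, 0], "jaw": 8}
  ]
}}

```text
clock: 17.35
tcp_pos: [477.4, -208.6, 269.5]
orientation: [-0.025, 1.0, -0.001, 0.0]
contact_force: [4.4, 2.6, 2.1]
opening: 0.182
grasp_force: 70.6
```

>>> {"op": "drive_tool", "data": {
  "plan": [
    {"delta_pos": [0, 0, -3], "turn": [0, 0, 0], "jaw": 8},
    {"delta_pos": [0, 0, -6], "turn": [0, 0, 0], "jaw": 8},
    {"delta_pos": [0, 0, -6], "turn": [0, 0, 0], "jaw": 8},
    {"delta_pos": [0, 0, -6], "turn": [0, 0, 0], "jaw": 8}
  ]
}}

```text
clock: 17.68
tcp_pos: [477.4, -208.6, 274.3]
orientation: [-0.025, 1.0, -0.0, -0.0]
contact_force: [6.2, 1.0, -3.4]
opening: 0.18
grasp_force: 69.8
```

>>> {"op": "drive_tool", "data": {
  "plan": [
    {"delta_pos": [0, 0, -2], "turn": [0, 0, 0], "jaw": 8},
    {"delta_pos": [0, 0, -5], "turn": [0, 0, 0], "jaw": 8},
    {"delta_pos": [0, 0, -5], "turn": [0, 0, 0], "jaw": 8},
    {"delta_pos": [0, 0, -5], "turn": [0, 0, 0], "jaw": 8}
  ]
}}

```text
clock: 18.02
tcp_pos: [477.2, -208.5, 274.4]
orientation: [-0.025, 1.0, 0.002, -0.002]
contact_force: [15.8, -3.3, -35.3]
opening: 0.182
grasp_force: 72.5
```

>>> {"op": "drive_tool", "data": {
  "plan": [
    {"delta_pos": [0, 0, 3.5], "turn": [0, 0, 0], "jaw": 8},
    {"delta_pos": [0, 0, 3.5], "turn": [0, 0, 0], "jaw": 40},
    {"delta_pos": [0, 0, 3.5], "turn": [0, 0, 0], "jaw": 85},
    {"delta_pos": [0, 0, 3.5], "turn": [0, 0, 0], "jaw": 85},
    {"delta_pos": [0, 0, 3.5], "turn": [0, 0, 0], "jaw": 85},
    {"delta_pos": [0, 0, -25], "turn": [0, 0, 0], "jaw": 85},
    {"delta_pos": [0, 0, -55], "turn": [0, 0, 0], "jaw": 85},
    {"delta_pos": [20, 0, -90], "turn": [0, 0, 0], "jaw": 85},
    {"delta_pos": [40, 0, -110], "turn": [0, 0, 0], "jaw": 85},
    {"delta_pos": [40, 0, -110], "turn": [0, 0, 0], "jaw": 85}
  ]
}}

```text
clock: 18.85
tcp_pos: [435.6, -211.2, 395.5]
orientation: [-0.025, 1.0, -0.003, 0.002]
contact_force: [0.1, 0.2, 0.9]
opening: 0.994
grasp_force: 0.0
```

```bash
python3 shot.py wC; python3 - <<'E'
from h import *;import pickle
from workcell import env
c,st=pickle.load(open("wC.pkl","rb"));q=[634.9,-200.3,.0503]
print(st['contact_force'].round(1))
print("grip top fully up z313 pred",proj(c,T(q,[[-142,-8,313],[-142,8,313],[-168,8,313]])).round(1))
print("plate end top pred",proj(c,T(q,[[-96,-75,252],[-63,-75,252]])).round(1))
g=cv2.imread("pics/wC.png").mean(2).round().astype(int)
u,v=proj(c,T(q,[-155,0,313]))[0].astype(int); print("grip col",v-40,g[v-40:v+50:2,u])
u,v=proj(c,T(q,[-96,-75,252]))[0].astype(int)
if v<395:
  for r in range(v-24,v+20,4): print(r,g[r,u-20:u+20])
s=env.snapshot("scene");gs=s.mean(2).round().astype(int)
print("scene leg");
for r in range(272,310,3): print(r,gs[r,172:202])
E
```

```text
[ 436.7 -211.3  393. ] [-0.0249  0.9997 -0.0023  0.0012] [-0.72 -0.14  0.16  1.86 -0.   -0.77]
[ 0.1 -0.1 -0.8]
grip top fully up z313 pred [[261.1 294.5]
 [284.4 294.6]
 [284.9 260.6]]
plate end top pred [[187.1 301.9]
 [189.7 333.2]]
grip col 237 [ 16  22  16  10  23  14  11  14  13   5  15  24  22  27  25  21  22  25
  24  19  18  19  20  19  23  24  22  67 167 175 175 177 176 177 175 175
 177 176 173 173 175 179 177 175 174]
277 [149 206 233 231 198 140 112 113 115 110 115 113 108 113 111 111 110 112
 111 111 110 113 113 115 116 115 119 119 116 112 104  90  84  92 124 158
 174 176 177 176]
281 [137 145 151 128 113 111 113 109 111 109 111 109 112 107 111 111 109 114
 109 110 112 120 117 116 117 116 113 111 105  93  87  85  86  90 105 143
 171 176 177 177]
285 [139 113 112 111 111 110 110 112 111 110 111 111 110 111 109 110 111 112
 115 115 118 117 117 117 113 113 105  93  89  89  86  87  85  86  90 125
 161 173 177 176]
289 [114 109 113 109 112 110 109 111 111 109 108 112 111 107 110 113 114 117
 114 112 117 115 117 116 108  95  89  88  86  92  88  85  86  85  88 108
 144 170 178 
[... 2141 characters left out ...]
245 246 245 236
 167  99  97 139 222 246 246 245 223 178 178 180]
296 [101 102 105 102 103 104  94 103 178 176 187 245 245 246 246 245 246 246
 246 236 167 103 142 224 245 246 246 223 178 176]
299 [104 102 101 103 102 101 105  97 125 178 179 176 185 239 246 246 245 246
 245 244 245 246 245 245 246 245 246 246 225 177]
302 [121 111 117 129 137 156 163 176 177 178 177 178 176 178 178 194 245 246
 245 245 245 246 244 240 241 242 226 178 177 178]
305 [245 235 227 192 176 176 178 178 177 176 177 176 177 179 175 176 179 176
 178 177 177 175 175 177 178 176 178 176 178 176]
308 [245 245 245 245 235 193 174 177 176 175 179 178 176 175 177 179 176 176
 176 175 180 178 176 178 177 177 179 178 181 179]
```

```bash
python3 - <<'E'
from h import *;import pickle
from workcell import env
q=[634.9,-200.3,.0503];cs=env.camera_params("scene")
cC,_=pickle.load(open("wC.pkl","rb"));cA,_=pickle.load(open("wA.pkl","rb"))
def plate(p,P): # p: pitch, yaw, roll, y, z of hole
    return T(q,R.from_euler('ZYX',[p[1],p[0],p[2]]).apply(np.atleast_2d(P))+[0,p[3],p[4]])
for c,uv in((cC,[180,305.5]),(cA,[265,237])):
    f=lambda v:(proj(c,T(q,[-96,v[0],v[1]]))-uv).ravel(); print("end y,z",least_squares(f,[-75,252]).x)
f=lambda p:np.r_[(proj(cC,plate(p,[-96,0,12]))-[180,305.5]).ravel(),(proj(cs,plate(p,[64,0,-138]))-[192.7,298]).ravel(),(p[4]-(239.5+(p[3]+75)*.1417)),p[2]*10]
s=least_squares(f,[0,0,0,-75,240]);print(s.x,s.fun)
E
```

```text
end y,z [-80.01163904 257.52295094]
end y,z [-79.30891121 261.30634531]
[ 4.19088062e-02  9.22036022e-02 -6.71425017e-03 -7.17342216e+01
  2.39976248e+02] [-0.00053296 -0.04033956 -0.02031215 -0.09316697  0.01348695 -0.0671425 ]
```

```bash
python3 -c "
from workcell import env
s=env.get_state();print(s['clock'],s['contact_force']);print(env.hand_in())"
```

```text
18.95 [ 0.36223384 -0.65547111  0.03871672]
the job is handed in; nothing more can be done
None
```

The job is handed in at 18.95 s: the long-leg plate hangs free on the peg by its x = 16 mm hole, 2.4° off level and settling when last measured, and the guard went down to its bottom stop first and back up to its top stop at the end (position after release not conclusively re-checked); nothing else was knowingly touched.

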